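# Dock the filter canister on the suction coupling

### The arm

A 6-joint arm with a two-finger parallel gripper is mounted at the origin on the work surface. World frame = base frame: x ahead of the robot, y to its left, z up, the work surface at z = 0. Lengths are in m, angles in rad, forces in N, time in s.
With the tool pointing down it reaches from about 0.375 to 0.975 m from the base axis. Payload 3.8 kg.
Tool frame: the origin (TCP) lies on the centre line of the jaws, within the pads' length; the fingertips stand 25 mm ahead of it and the grasp point (between the pads) lies 6 mm ahead of it; y points along the fingers, z is the direction in which the jaws open and shut, and the axes are right-handed (so a half turn about y gives the same grasp; the last joint's range is limited). The gripper opens to 85 mm and grips with 20 to 120 N. Pads are 22 mm wide; open, the fingers measure 114 mm over their backs; the gripper's body (76 mm by 85 mm) begins 54 mm behind the grasp point. The pads swing forward as they close: fully open they stand 13 mm farther back than shut.
Start: joints at [1.261, 0.264, 1.604, -0, 1.274, -0.037], TCP at [0.182, 0.65, 0.256] pointing down, gripper open.
Joint ranges: [-2.63, 2.63], [-0.94, 2.18], [0.31, 2.57], [-1.31, 4.45], [0, 2.66], [-2.55, 2.55]. Speed limits (rad/s): [2.57, 2.57, 3.14, 3.14, 3.14, 3.14].

### API

Orientations are given as a rotation vector (axis times angle).
In Python, from workcell import bot gives the robot as it stands.
- The arm moves only by the shell command python3 -m jog 'ROWS' [FORCE]. ROWS is JSON, a list of rows, each a list of 5 numbers: the shift along the world's x, y, z in mm, then the turn about the world's z in degrees, then the finger opening in mm, from 0 to 85.4. A call has exactly 10 rows; each row is the pose to reach, as a shift and turn from the pose commanded when the call began; what a row does not reach only later rows make up. A row lasts 1/8 s, in which the tool goes at most 62.5 mm and 10.7 degrees, less where a joint would pass 70% of its speed; a pose out of reach is approached as far as the arm can. A call with a gripper value outside its range is refused whole. The fingers move at their own pace and stop on an object; FORCE is the grip in N (left out, the last holds). Time passes only in rows, so rows that repeat a pose let the fingers close, or fill a call up. It gives the time, the measured TCP pose, the force and the opening at its end, in the units of the state.
- bot.read_state(): the state, without advancing time (a new reading comes with each control period).
- bot.read_camera(name): name is "scene" or "top" or "wrist"; returns a dict with "pixels" (400x640x3 uint8, red, green, blue), "fx", "fy", "cx", "cy" (pixels), "R" (3x3) and "t" (3): a world point X has camera coordinates R X + t. Camera axes: x right, y down, z forward; pixel columns grow to the right and rows downward; lengths in m; the calibration is good to about 2 mm. A picture is of the moment at which its call begins. There is no depth.
- bot.finish_job(): hands the job in, once; it reports no verdict.
The state is a dict: "time": time; "q": joint angles; "joint_vel": joint speeds; "joint_torque": joint torques, N m; "tool_pos": TCP position; "tcp_rot": TCP orientation; "wrist_force": force on the tool from outside, world axes, zero at the start; "torque": the same for the moment, N m; "width": opening from 0.0 (shut) to 1.0 (fully open).
Only numpy, scipy, OpenCV 4.12 (cv2) and the standard library are available. Lean on these libraries where they do the work, as an engineer would, in place of code of your own. Each camera call takes 0.05 s, during which the arm holds its last target.

### The job

Slide the handled filter canister across the bench, without lifting or tipping it, from the parking ring where it stands into the larger ring in front of the suction coupling, turning it so that its stub pipe meets the sprung rubber face of the coupling squarely. Feel for the face, whose reach differs from day to day, and press it in gently until it gives by roughly half its travel, several millimetres, without driving it hard against the end of its spring; then let go and leave the canister standing there with the face still pressed on the stub. Leave everything else on the bench where it is.

Things in the scene. Friction and masses are not known exactly. Their poses are not given: they have to be found in the camera images.
- canister: the canister to dock: closed upright steel drum, 100 mm across, 89 mm high over its low domed lid, 0.7 to 0.95 kg, a black handle bar on one side, a short stub pipe on the other. Origin: centre of its underside, at z = 0 when it stands on the bench. +x points out along the stub pipe, -x along the handle, z up
- stub_end (a point): centre of the flat end of the canister's stub pipe: 85 mm from the canister's axis along its +x, 45 mm up. The stub is round, 32 mm in diameter
- handle_grip (a point): place to grip the handle, 100 mm from the canister's axis along its -x, 58 mm up, mid-section of the bar. The bar is level, 14 mm wide, 16 mm tall and runs from 50 to 135 mm from the canister's axis
- station: the docking station, fixed: a dashed tape ring flat on the bench (inner diameter 144 mm, slid over freely) and beyond it a grey housing with the suction coupling. Origin: centre of the ring; +x from the ring to the housing, z up; the docked canister has the same yaw. Housing: x 132 to 218 mm, y within 35 mm, 78 mm high, on a foot plate x 110 to 230 mm, y within 55 mm, 8 mm high; a hose behind it
- coupling (a point): fixed point on the coupling's axis at the housing's front, 132 mm from the ring's centre, 45 mm up. The coupling's round flat rubber face, 46 mm across, faces the ring (-x of the station) on a spring: 0.5 N per mm, 14 mm of travel. Its reach is not told and differs each time: when free the face lies 61 to 89 mm from the ring's centre
- ring_a: parking ring, dashed tape flat on the bench, 124 mm in diameter, nothing to collide with; origin at its centre. The canister starts on one parking ring and the plain can on the other
- ring_b: the other parking ring, same size; origin at its centre
- plain_can: bystander: plain closed steel can, 90 mm in diameter, 112 mm high, no handle, no stub; origin at the centre of its underside
- tape: bystander: roll of tape lying flat, 100 mm outside, 48 mm high; origin at the centre of its underside
- screwdriver: bystander: screwdriver lying on the bench, about 200 mm long along its x axis
- jar: bystander: clear jar with white cap, 60 mm in diameter, 75 mm high; origin at the centre of its underside
- bottle: bystander: white bottle, 66 mm in diameter, 190 mm high; origin at the centre of its underside
- wrench: bystander: wrench lying on the bench, about 180 mm long along its x axis

How it is judged:
At the end, for the whole second after the job is handed in: The canister stands upright and still, centre within 22 mm of the ring's centre, its axis and stub end within 10 mm of the coupling's axis, heading within 0.14 rad, the sprung face pressing on the stub with 1.2 to 10 N; every bystander within 20 mm of its start (horizontal distance between canister and station below 0.022 m and y of canister in the frame of station between -0.01 and 0.01 m and x of stub_end in the frame of station above 0.055 m and y of stub_end in the frame of station between -0.01 and 0.01 m and angle between the x axis of canister and the x axis of station, either way round below 0.14 rad and contact force between canister and station between 1.2 and 10 N and angle between canister's own z axis and vertical below 0.04 rad and height (world z) of canister below 0.003 m and linear speed of canister below 0.01 m/s and distance of each of plain_can, tape, screwdriver, jar, bottle, wrench from where it was at the start of the episode below 0.02 m); the robot touches nothing.
It fails at once if the canister is lifted: its underside more than 6 mm off the bench (height (world z) of canister above 0.006 m).
It fails at once if the canister is tipped by more than 0.12 rad (angle between canister's own z axis and vertical above 0.12 rad).
It fails at once if the canister is driven hard into the station: over 12 N between them (the spring bottoms out at about 7 N) (contact force between canister and station above 12 N).
It fails at once if a bystander is moved by more than 20 mm (distance of any of plain_can, tape, screwdriver, jar, bottle, wrench from where it was at the start of the episode above 0.02 m).
It also fails if it takes over 67 s, if anything falls off the work surface, if the arm or the gripper's body presses on something with over 40 N, if the wrist force passes 120 N, or if a joint passes its speed limit or range.

## Working session

There is one attempt and no reset: what is moved stays moved. The work goes in short steps, Python scripts to look and compute and a shell command to move; the robot and the scene stay as the last step left them, time stands still between calls to the robot, and variables do not carry over. Pictures are saved under pics/ and viewed, and the job is handed in when it is done.

```bash
mkdir -p pics; ls; python3 - <<'E'
from workcell import bot
import cv2,numpy as np,pickle
s=bot.read_state()
print(s['time'],s['tool_pos'],s['tcp_rot'],s['wrist_force'],s['width'])
for n in ['top','scene']:
    c=bot.read_camera(n); pickle.dump(c,open(f'pics/{n}0.pkl','wb'))
    cv2.imwrite(f'pics/{n}0.png',c['pixels'][:,:,::-1])
    print(n,c['fx'],c['cx'],c['cy'],np.array(c['R']).round(3).tolist(),np.array(c['t']).round(3))
E
```

```text
pics
0.0 [0.18168605 0.64938408 0.25492838] [-1.56239337  0.21454209 -0.21394762] [ 0.11243972 -0.14232018 -0.38501961] 0.9970810273158449
top 511.84206239729514 318.9446805886406 192.878748891004 [[0.019, -1.0, -0.011], [-0.991, -0.018, -0.131], [0.131, 0.013, -0.991]] [-0.054  0.58   1.365]
scene 389.65883073038805 312.9811962443158 200.7996072529243 [[0.356, 0.934, 0.001], [0.51, -0.193, -0.838], [-0.783, 0.299, -0.546]] [-0.16  -0.248  1.663]
```

View pics/top0.png

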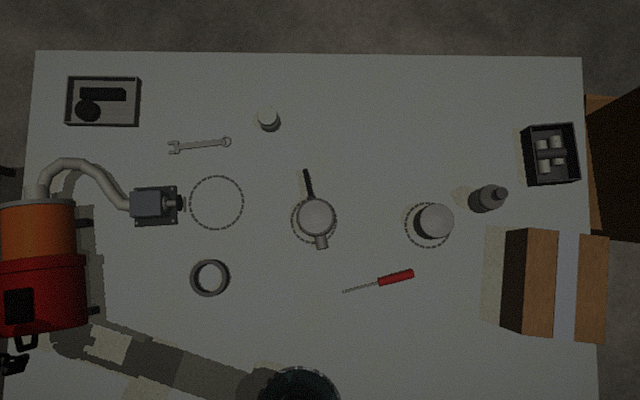

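View pics/scene0.png

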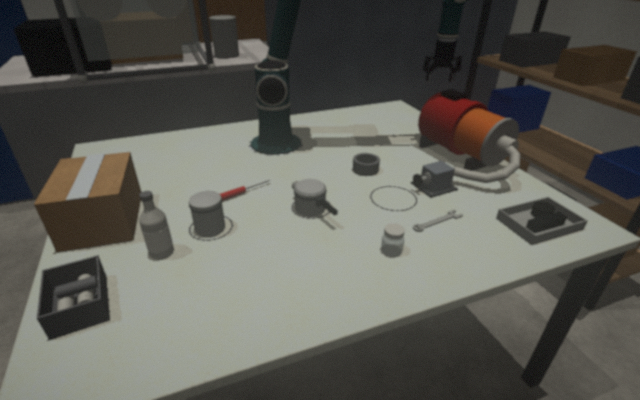

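```bash
cat > h.py <<'E'
import pickle,numpy as np,cv2
def px2w(c,u,v,z):
    R=np.array(c['R']);t=np.array(c['t'])
    d=R.T@np.array([(u-c['cx'])/c['fx'],(v-c['cy'])/c['fy'],1.]);o=-R.T@t
    return (o+d*(z-o[2])/d[2])
def w2px(c,X):
    p=np.array(c['R'])@np.array(X)+np.array(c['t'])
    return np.array([c['fx']*p[0]/p[2]+c['cx'],c['fy']*p[1]/p[2]+c['cy']])
def crop(c,u0,v0,u1,v1,k,fn,g=1.8):
    im=np.clip(c['pixels'][v0:v1,u0:u1,::-1].astype(float)*g,0,255).astype(np.uint8)
    cv2.imwrite(fn,cv2.resize(im,None,fx=k,fy=k,interpolation=cv2.INTER_CUBIC))
def load(n): return pickle.load(open(f'pics/{n}.pkl','rb'))
E
python3 - <<'E'
from h import *
c=load('top0')
crop(c,120,150,250,240,6,'pics/st.png');crop(c,280,155,350,260,5,'pics/can.png')
for u,v in [(216,202),(189,202),(243,202),(314,220),(428,225),(268,120),(210,277)]: print(u,v,px2w(c,u,v,0).round(3))
E
```

```text
216 202 [0.555 0.246 0.   ]
189 202 [0.554 0.323 0.   ]
243 202 [0.556 0.17  0.   ]
314 220 [ 0.509 -0.031  0.   ]
428 225 [ 0.501 -0.348  0.   ]
268 120 [ 0.795  0.108 -0.   ]
210 277 [0.346 0.253 0.   ]
```

View pics/st.png

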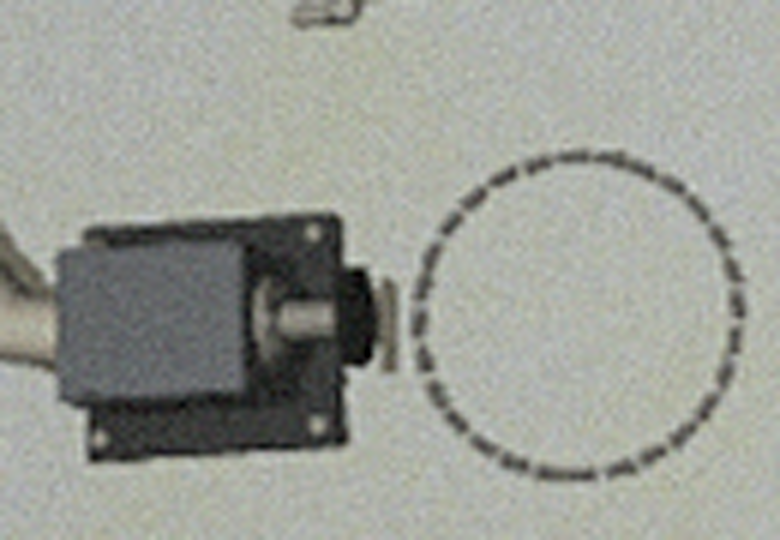

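View pics/can.png

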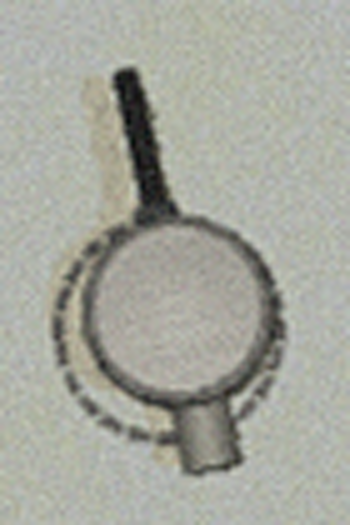

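```bash
python3 - <<'E'
from h import *
from scipy.optimize import least_squares
c=load('top0')
g=c['pixels'].astype(float).mean(2)
# ring
pts=[]
for v in range(165,240):
  for u in range(185,248):
    P=px2w(c,u,v,0)[:2]; r=np.hypot(*(P-[0.555,0.246]))
    if 0.064<r<0.085 and u>187: pts.append((*P,u,v))
pts=np.array(pts); gv=np.array([g[int(p[3]),int(p[2])] for p in pts]); 
med=np.median(gv); w=np.clip(med-gv-12,0,None)
f=lambda p:np.sqrt(w)*(np.hypot(pts[:,0]-p[0],pts[:,1]-p[1])-p[2])*1000
r=least_squares(f,[.555,.246,.073],loss='soft_l1');print('ring',r.x.round(4),w.sum())
def s(x,y,u0,v0,k):return (x+.5)/k-.5+u0,(y+.5)/k-.5+v0
print('foot');
F=[px2w(c,*s(x,y,120,150,6),.008)[:2] for x,y in [(340,213),(348,442),(90,460),(84,232)]]
print(np.round(F,4))
H=[px2w(c,*s(x,y,120,150,6),.078)[:2] for x,y in [(240,238),(244,393),(62,403),(57,250)]]
print(np.round(H,4))
def fitrect(P,xs,hy):
    # corners order: front(y=-? ) 
    L=np.array([(xs[0],-hy),(xs[0],hy),(xs[1],hy),(xs[1],-hy)])
    def f(q):
        R=np.array([[np.cos(q[2]),-np.sin(q[2])],[np.sin(q[2]),np.cos(q[2])]])
        return (L@R.T+q[:2]-np.array(P)).ravel()
    r=least_squares(f,[.555,.246,1.6]);print('st',r.x.round(4),'res mm',(r.fun*1000).round(1))
    return r.x
fitrect(F,(.11,.23),.055);fitrect(H,(.132,.218),.035)
# canister
for nm,x,y,z in [('handle tip',125,72,.066),('handle base',158,208,.066),('stub tip',211,470,.045),('stubL',182,472,.045),('stubR',240,464,.045),]:
    print(nm,px2w(c,*s(x,y,280,155,5),z)[:2].round(4))
for z in(.08,.084,.089):
  E=[px2w(c,*s(x,y,280,155,5),z)[:2] for x,y in [(84,308),(275,303),(176,218),(183,402)]]
  print(z,np.round(E,4).tolist(),np.mean(E[:2],0).round(4),np.mean(E[2:],0).round(4))
E
```

```text
ring [0.5547 0.2465 0.0751] 8251.333333333336
foot
[[0.5999 0.3589]
 [0.4926 0.3492]
 [0.482  0.4689]
 [0.5888 0.4789]]
[[0.5779 0.3822]
 [0.5087 0.3763]
 [0.5028 0.4569]
 [0.571  0.4637]]
st [0.5563 0.2447 1.6619] res mm [ 1.1  0.3 -1.1  0.  -1.4 -0.2  1.4 -0.1]
st [0.5549 0.2454 1.6554] res mm [ 0.7 -2.4  0.1 -2.3 -1.2  2.8  0.3  1.9]
handle tip [ 0.6418 -0.0037]
handle base [ 0.568  -0.0232]
stub tip [ 0.4292 -0.0541]
stubL [ 0.4279 -0.0385]
stubR [ 0.4327 -0.0696]
0.08 [[0.5123, 0.0144], [0.5168, -0.0865], [0.5611, -0.0332], [0.4637, -0.0389]] [ 0.5145 -0.036 ] [ 0.5124 -0.0361]
0.084 [[0.5119, 0.0142], [0.5164, -0.0864], [0.5606, -0.0333], [0.4635, -0.039]] [ 0.5142 -0.0361] [ 0.512  -0.0361]
0.089 [[0.5115, 0.0139], [0.516, -0.0863], [0.56, -0.0334], [0.4633, -0.0391]] [ 0.5138 -0.0362] [ 0.5116 -0.0362]
```

```bash
python3 - <<'E'
from h import *
from workcell import bot
from scipy.spatial.transform import Rotation as Ro
s=bot.read_state();R=Ro.from_rotvec(s['tcp_rot']).as_matrix();print(R.round(3));print(np.degrees(np.arctan2(R[1,2],R[0,2])))
c=load('top0');cs=load('scene0')
for z in (0,.25): print(w2px(c,[.18,.65,z]),w2px(cs,[.18,.65,z]))
# face
for x,y,z in [(390,282,.045),(392,370,.045),(398,325,.068),(380,325,.068),(398,325,.045)]:
    P=px2w(c,(x+.5)/6-.5+120,(y+.5)/6-.5+150,z)[:2]-[.5555,.2458];a=1.658
    print('face st frame',P[0]*np.cos(a)+P[1]*np.sin(a),-P[0]*np.sin(a)+P[1]*np.cos(a))
crop(cs,400,60,560,210,5,'pics/vac.png');crop(cs,270,160,460,240,4,'pics/sc2.png')
E
```

```text
[[ 0.963 -0.001  0.269]
 [-0.269 -0.002  0.963]
 [-0.    -1.    -0.002]]
74.37089553385817
[ 62.29729563 335.80387933] [429.14526787 136.90029   ]
[  5.75577316 352.05678557] [439.25257681  79.71700237]
face st frame 0.07658216778817996 -0.014547574889458702
face st frame 0.07701719319181928 0.025743687219715372
face st frame 0.06751024757315649 0.008365618499164573
face st frame 0.07555934663027677 0.007809446771111078
face st frame 0.07360181917163101 0.005398997685911639
```

View pics/vac.png

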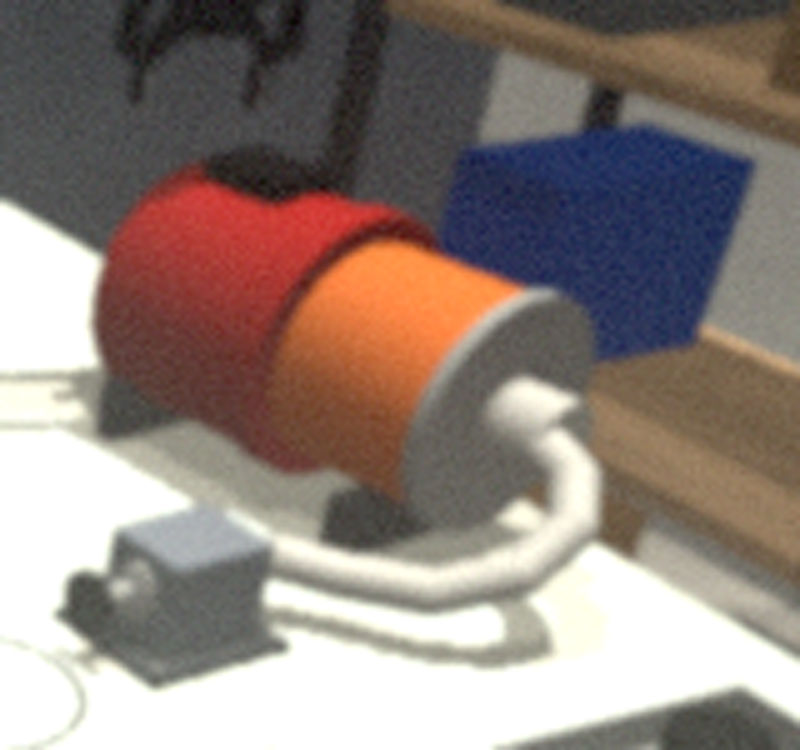

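View pics/sc2.png

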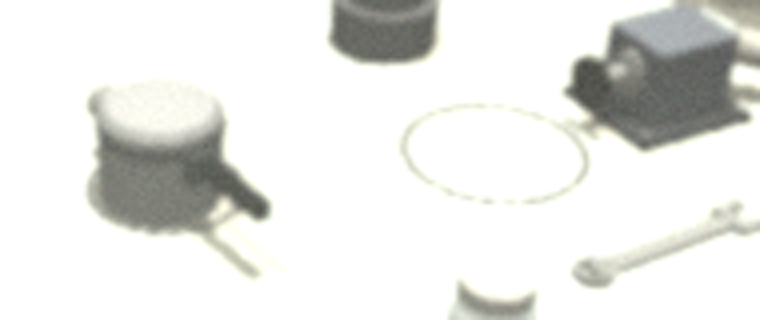

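```bash
python3 -m jog '[[15,-20,20,0,85],[45,-65,30,2,85],[77,-115,30,5,85],[110,-167,30,8,85],[143,-220,30,11,85],[176,-272,30,15,85],[210,-325,20,19,85],[243,-377,10,23,85],[277,-430,0,27,85],[310,-480,-10,29,85]]' 30
python3 -m jog '[[30,-45,-10,0,80],[60,-92,-25,0,70],[90,-138,-40,0,60],[105,-165,-50,0,50],[116,-182,-55,0,50],[118,-182,-60,0,50],[118,-182,-60,0,50],[118,-182,-60,0,50],[118,-182,-60,0,50],[118,-182,-60,0,50]]'
python3 - <<'E'
from h import *
from workcell import bot
c=bot.read_camera('wrist');pickle.dump(c,open('pics/w1.pkl','wb'));cv2.imwrite('pics/w1.png',c['pixels'][:,:,::-1])
t=bot.read_camera('top');pickle.dump(t,open('pics/top1.pkl','wb'))
s=bot.read_state();print(s['tool_pos'],s['q'],s['time'])
E
```

```text
time: 1.35
tool_pos: [0.4921, 0.1687, 0.2459]
tcp_rot: [-1.563, -0.184, 0.184]
wrist_force: [0.6, 1.8, 0.4]
width: 0.997
time: 2.6
tool_pos: [0.6095, -0.0109, 0.1868]
tcp_rot: [-1.563, -0.184, 0.183]
wrist_force: [0.3, -0.1, 0.8]
width: 0.587
[ 0.60951084 -0.01117288  0.18669949] [-5.91964445e-02  1.93461258e-01  1.82206103e+00  2.23148226e-05
  1.12561746e+00 -1.86366609e+00] 2.7
```

View pics/w1.png

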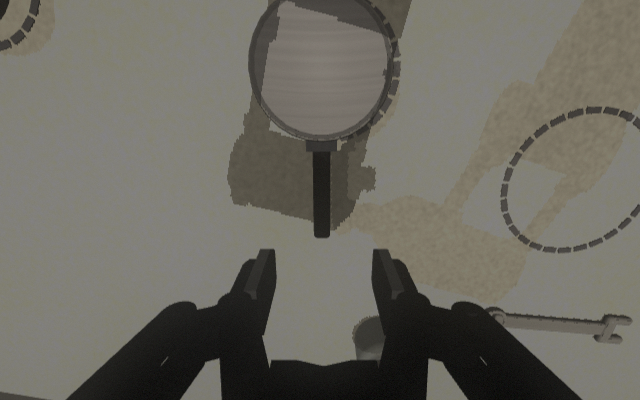

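```bash
python3 - <<'E'
from h import *
c=load('w1')
tip=px2w(c,322,237,.066);b=px2w(c,321,152,.066);print(tip,b,np.degrees(np.arctan2(*(tip-b)[1::-1])),np.linalg.norm(tip-b))
L=px2w(c,249,65,.08);R=px2w(c,391,65,.08);B=px2w(c,320,138,.08);print(L,R,(L+R)/2,B)
ctr=(L+R)/2
print('grip',ctr[:2]+.1*(tip-ctr)[:2]/np.linalg.norm((tip-ctr)[:2]),np.linalg.norm(tip-ctr), np.degrees(np.arctan2(*(tip-ctr)[1::-1])))
print(px2w(c,252,70,.08),)
E
```

```text
[ 0.64173924 -0.00360734  0.066     ] [ 0.57055527 -0.02119476  0.066     ] 13.87812912304344 0.07332444587644711
[ 0.52195609 -0.08211049  0.08      ] [0.49993118 0.01058258 0.08      ] [ 0.51094363 -0.03576395  0.08      ] [ 0.5582303  -0.02472393  0.08      ]
grip [ 0.60805188 -0.01188951] 0.13541616887580996 13.8124477302255
[ 0.5245644  -0.07966524  0.08      ]
```

```bash
python3 -m jog '[[0,-1,-30,0.4,50],[0,-1,-60,0.4,45],[0,-1,-85,0.4,40],[0,-1,-105,0.4,40],[0,-1,-118,0.4,40],[0,-1,-122,0.4,40],[0,-1,-123,0.4,40],[0,-1,-123,0.4,30],[0,-1,-123,0.4,22],[0,-1,-123,0.4,18]]' 30
python3 - <<'E'
from h import *
from workcell import bot
c=bot.read_camera('wrist');cv2.imwrite('pics/w2.png',c['pixels'][:,:,::-1])
s=bot.read_state();print(s['tool_pos'],s['wrist_force'],s['width'])
E
```

```text
time: 3.95
tool_pos: [0.6099, -0.0124, 0.0639]
tcp_rot: [-1.563, -0.189, 0.188]
wrist_force: [-0.1, 0.2, -1.1]
width: 0.211
[ 0.6097237  -0.01246107  0.06377269] [-0.48919282  0.26875514  0.77424981] 0.21169394394381494
```

View pics/w2.png

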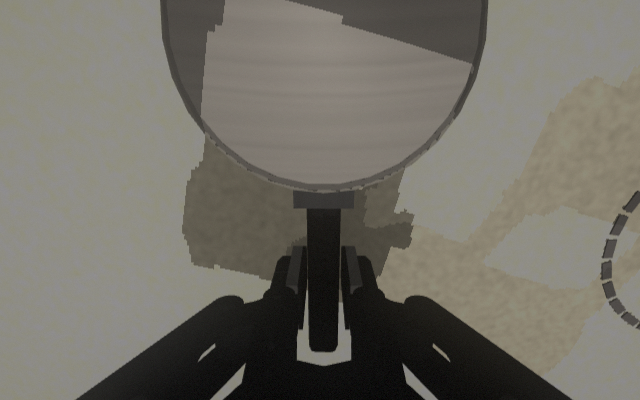

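```bash
python3 -m jog '[[0,0,0,0,14],[0,0,0,0,12],[0,0,0,0,10],[0,0,0,0,8],[0,0,0,0,5],[0,0,0,0,5],[0,0,0,0,5],[0,0,0,0,5],[0,0,0,0,5],[0,0,0,0,5]]' 60
python3 - <<'E'
from h import *
from workcell import bot
for n in ['wrist','top','scene']:
    c=bot.read_camera(n);pickle.dump(c,open(f'pics/{n}3.pkl','wb'));cv2.imwrite(f'pics/{n}3.png',c['pixels'][:,:,::-1])
s=bot.read_state();print(s['tool_pos'],s['wrist_force'],s['torque'],s['width'])
E
```

```text
time: 5.25
tool_pos: [0.6098, -0.0125, 0.0638]
tcp_rot: [-1.563, -0.189, 0.188]
wrist_force: [-0.4, -1.2, 4.7]
width: 0.155
[ 0.6097963  -0.01253571  0.06371042] [-0.64169035 -0.9494478   4.21105442] [-0.24520372  0.20391198 -0.0437348 ] 0.1534426663341656
```

View pics/wrist3.png

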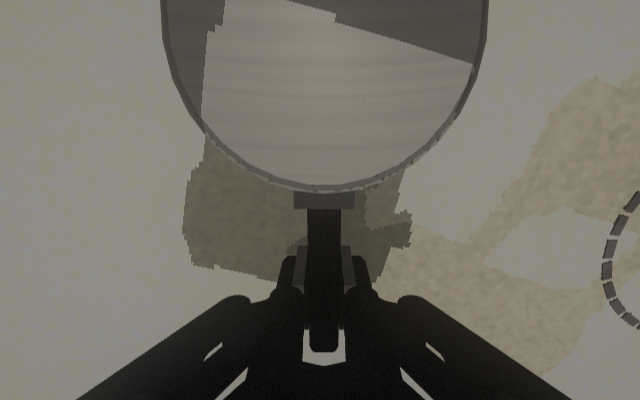

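```bash
python3 -m jog '[[-1,1,0,-2,5],[-4,4,0,-6,5],[-7,8,0,-11,5],[-10,12,0,-16,5],[-13,16,0,-21,5],[-16,20,0,-26,5],[-19,25,0,-31,5],[-22,30,0,-36,5],[-24,34,0,-40,5],[-25,36,0,-42,5]]'
python3 - <<'E'
from h import *
from workcell import bot
for n in ['wrist','top','scene']:
    c=bot.read_camera(n);pickle.dump(c,open(f'pics/{n}4.pkl','wb'));cv2.imwrite(f'pics/{n}4.png',c['pixels'][:,:,::-1])
crop(load('top4'),150,130,400,300,3,'pics/t4.png')
s=bot.read_state();print(s['tool_pos'],s['wrist_force'],s['torque'],s['width'])
E
```

```text
time: 6.65
tool_pos: [0.5839, 0.0217, 0.0636]
tcp_rot: [-1.54, 0.386, -0.385]
wrist_force: [-1.9, -8.2, 7.4]
width: 0.151
[0.58376556 0.02207203 0.06355495] [-3.56727884 -7.14337453  6.80177252] [-1.0621149   0.61532133  0.44587284] 0.1536260017891628
```

View pics/t4.png

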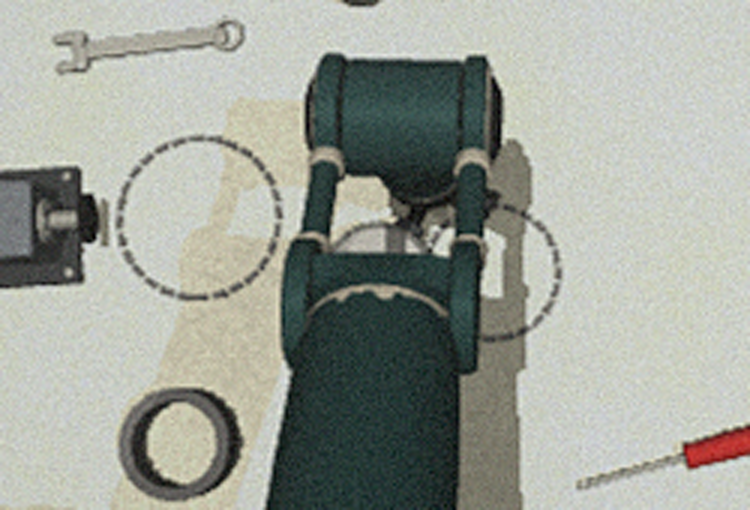

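View pics/wrist4.png

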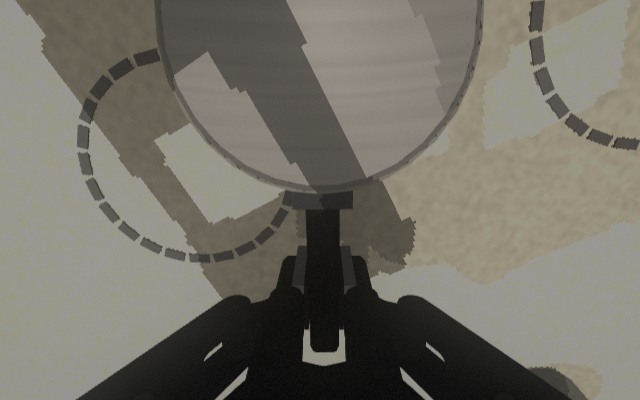

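```bash
python3 -m jog '[[-1,2,0,-3,5],[-3,6,0,-8,5],[-5,10,0,-14,5],[-7,15,0,-20,5],[-9,20,0,-26,5],[-11,25,0,-32,5],[-13,30,0,-38,5],[-15,36,0,-45,5],[-16,42,0,-51,5],[-16,48,0,-57,5]]'
python3 -m jog '[[0,3,0,0,5],[-1,7,0,0,5],[-1,12,0,0,5],[-1,17,0,0,5],[-2,22,0,0,5],[-2,26,0,0,5],[-2,30,0,0,5],[-3,34,0,0,5],[-3,36,0,0,5],[-3,36,0,0,5]]'
python3 - <<'E'
from h import *
from workcell import bot
for n in ['wrist','top','scene']:
    c=bot.read_camera(n);pickle.dump(c,open(f'pics/{n}5.pkl','wb'));cv2.imwrite(f'pics/{n}5.png',c['pixels'][:,:,::-1])
crop(load('top5'),120,130,320,280,4,'pics/t5.png')
crop(load('scene5'),300,120,480,240,4,'pics/s5.png',1.2)
s=bot.read_state();print(s['tool_pos'],s['wrist_force'],s['torque'],s['width'])
E
```

```text
time: 8.05
tool_pos: [0.5647, 0.0704, 0.0632]
tcp_rot: [-1.255, 1.154, -1.146]
wrist_force: [-11.5, -7.3, 14.9]
width: 0.15
time: 9.3
tool_pos: [0.5662, 0.1062, 0.0638]
tcp_rot: [-1.248, 1.146, -1.15]
wrist_force: [-0.1, -7.3, 4.9]
width: 0.146
[0.56625565 0.10613532 0.06382248] [ 0.34330478 -7.40240233  5.83769594] [-1.02190767e+00 -6.63062590e-02 -6.67023785e-04] 0.15228250938895604
```

View pics/t5.png

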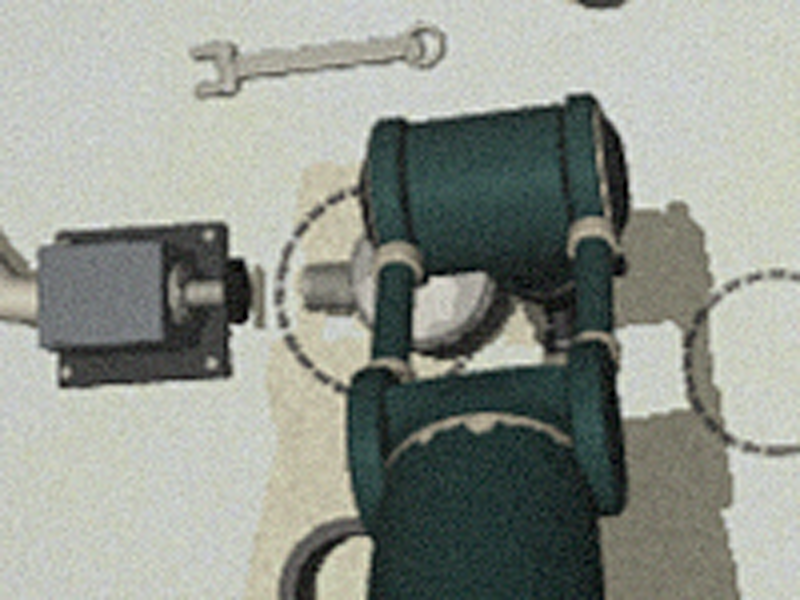

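View pics/wrist5.png

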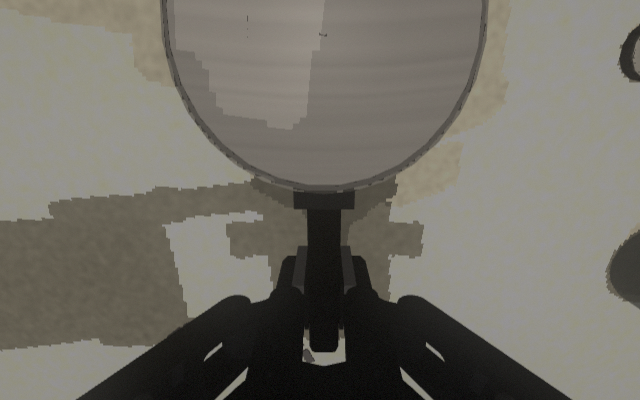

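View pics/s5.png

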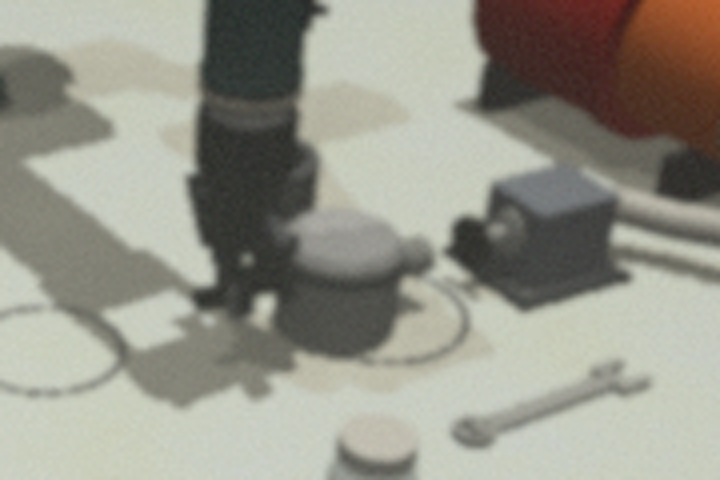

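```bash
cat >> h.py <<'E'
ST=np.array([.5555,.2458]);A=1.6587
def st(P):
    P=np.array(P)[:2]-ST
    return np.array([P[0]*np.cos(A)+P[1]*np.sin(A),-P[0]*np.sin(A)+P[1]*np.cos(A)])*1000
E
python3 - <<'E'
from h import *
from workcell import bot
from scipy.spatial.transform import Rotation as Ro
c=load('top5');s=lambda x,y:((x+.5)/4-.5+120,(y+.5)/4-.5+130)
for n,x,y,z in [('stub end',305,287,.045),('stub up',304,263,.045),('stub lo',308,311,.045),('face hi',249,260,.045),('face lo',251,323,.045),('face c',252,291,.05)]:
    print(n,st(px2w(c,*s(x,y),z)).round(1))
S=bot.read_state();R=Ro.from_rotvec(S['tcp_rot']).as_matrix()
print('tcp st',st(S['tool_pos']),'head',np.degrees(np.arctan2(R[1,2],R[0,2]))+90,'st',np.degrees(A))
w=load('wrist5')
t=px2w(w,323,350,.066);b=px2w(w,324,208,.066);L=px2w(w,163,30,.08);R_=px2w(w,487,30,.08)
print(st(t),st(b),st((L+R_)/2))
crop(c,170,180,230,220,12,'pics/t5b.png',2)
crop(load('scene5'),390,150,470,200,9,'pics/s5b.png',1.5)
E
```

```text
stub end [46.2  0.7]
stub up [ 46.3 -15.8]
stub lo [44.8 17.3]
face hi [ 83.8 -20.5]
face lo [83.9 22.8]
face c [81.1  1.6]
tcp st [-140.06967734    1.54710714] head 94.77436924784884 st 95.03650947834966
[-171.6526533     2.66952374] [-98.82568057   1.83458421] [-37.64355621   1.25711635]
```

View pics/t5b.png

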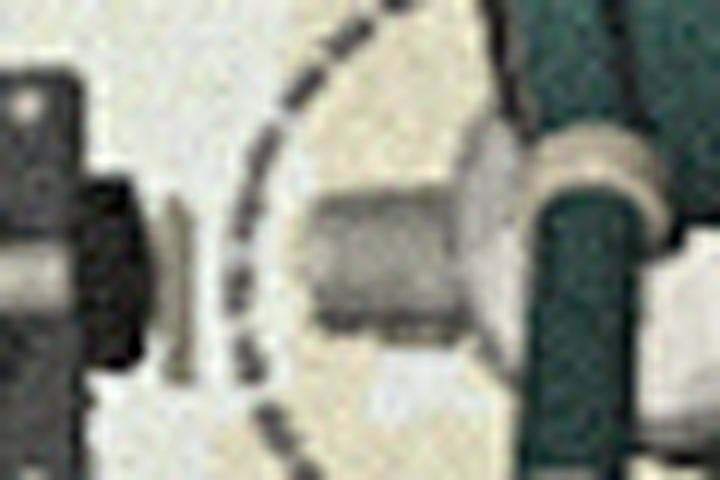

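```bash
python3 -m jog '[[0,2,0,0,5],[0,4,0,0,5],[-0.5,7,0,0,5],[-1,10,0,0,5],[-1,13,0,0,5],[-1.5,16,0,0,5],[-1.5,19,0,0,5],[-2,21,0,0,5],[-2,23,0,0,5],[-2,24,0,0,5]]'
python3 -m jog '[[0,0.3,0,0,5],[0,0.6,0,0,5],[0,0.9,0,0,5],[0,1.2,0,0,5],[0,1.6,0,0,5],[0,2,0,0,5],[0,2.4,0,0,5],[0,2.8,0,0,5],[0,3.2,0,0,5],[0,3.6,0,0,5]]'
python3 -m jog '[[0,0.4,0,0,5],[0,0.8,0,0,5],[0,1.2,0,0,5],[0,1.6,0,0,5],[0,2,0,0,5],[0,2.4,0,0,5],[0,2.8,0,0,5],[0,3.2,0,0,5],[0,3.6,0,0,5],[0,4,0,0,5]]'
python3 - <<'E'
from h import *
from workcell import bot
F=[]
for i in range(4):
    c=bot.read_camera('top');s=bot.read_state();F.append(s['wrist_force'])
pickle.dump(c,open('pics/top6.pkl','wb'))
print(st(s['tool_pos']),np.round(F,2),s['torque'])
crop(c,170,180,230,220,12,'pics/t6.png',2)
E
```

```text
time: 10.7
tool_pos: [0.5642, 0.1297, 0.0638]
tcp_rot: [-1.249, 1.145, -1.15]
wrist_force: [0.6, -9.1, 5.5]
width: 0.148
time: 11.95
tool_pos: [0.5641, 0.1331, 0.0638]
tcp_rot: [-1.249, 1.145, -1.15]
wrist_force: [1.1, -9.6, 6.9]
width: 0.149
time: 13.2
tool_pos: [0.564, 0.1371, 0.0638]
tcp_rot: [-1.25, 1.145, -1.15]
wrist_force: [-0.4, -10.4, 5.9]
width: 0.155
[-108.98587396    1.01282948] [[  0.05 -10.48   6.66]
 [  0.8   -9.75   6.74]
 [  0.71  -9.52   5.92]
 [  0.25  -9.31   5.87]] [-1.31703011 -0.07999541  0.00816914]
```

View pics/t6.png

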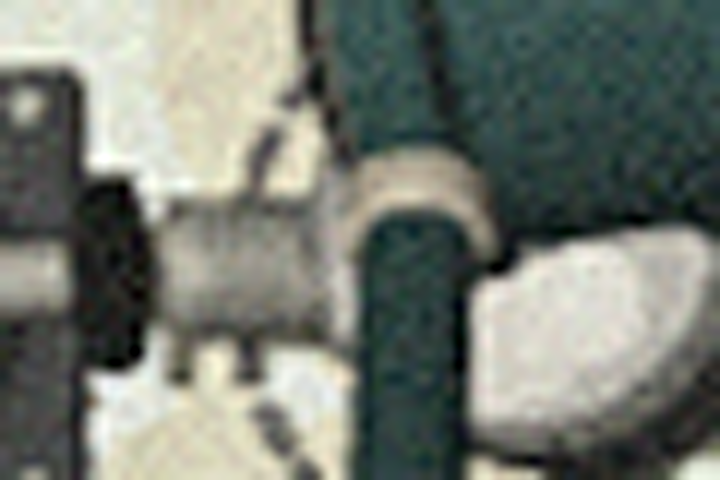

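```bash
python3 -m jog '[[0,0.4,0,0,5],[0,0.8,0,0,5],[0,1.2,0,0,5],[0,1.6,0,0,5],[0,2,0,0,5],[0,2.4,0,0,5],[0,2.8,0,0,5],[0,3.2,0,0,5],[-0.3,3.6,0,0,5],[-0.3,4,0,0,5]]'
python3 -m jog '[[0,0.4,0,0,5],[0,0.8,0,0,5],[0,1.2,0,0,5],[0,1.6,0,0,5],[0,2,0,0,5],[0,2.4,0,0,5],[0,2.8,0,0,5],[0,3.2,0,0,5],[-0.3,3.6,0,0,5],[-0.3,4,0,0,5]]'
python3 - <<'E'
from h import *
from workcell import bot
F=[]
for i in range(4):
    c=bot.read_camera('top');s=bot.read_state();F.append(s['wrist_force'])
pickle.dump(c,open('pics/top7.pkl','wb'))
print(st(s['tool_pos']),np.round(F,2),s['torque'])
crop(c,170,180,230,220,12,'pics/t7.png',2)
E
```

```text
time: 14.65
tool_pos: [0.5638, 0.1411, 0.0638]
tcp_rot: [-1.249, 1.145, -1.15]
wrist_force: [1.3, -10.9, 6.3]
width: 0.155
time: 15.9
tool_pos: [0.5636, 0.1452, 0.0638]
tcp_rot: [-1.249, 1.145, -1.15]
wrist_force: [0.5, -9.3, 5.6]
width: 0.154
[-100.87364236    0.75448171] [[  0.59 -10.     5.12]
 [  0.88  -9.36   5.72]
 [  1.59  -8.56   6.77]
 [  0.4   -9.01   6.18]] [-1.36814751 -0.06686176  0.0189157 ]
```

View pics/t7.png

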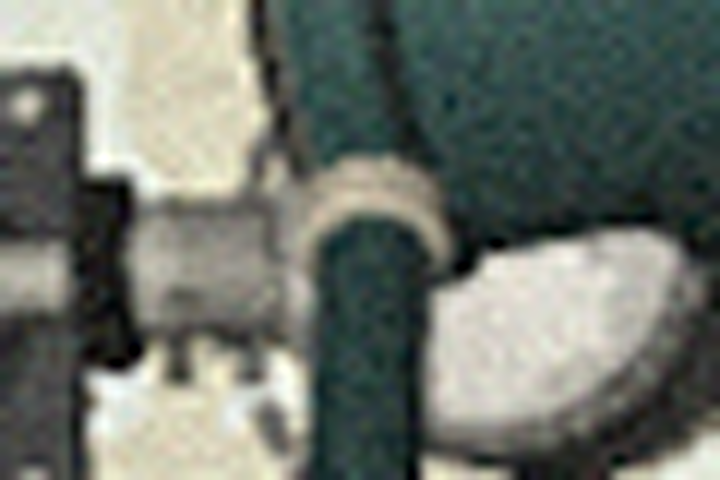

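```bash
cat > feel.py <<'E'
from h import *
from workcell import bot
import sys
F=[];T=[]
for i in range(8):
    c=bot.read_camera('top' if i%2 else 'scene');s=bot.read_state();F.append(s['wrist_force']);T.append(s['torque'])
    pickle.dump(c,open(f"pics/{'top' if i%2 else 'scene'}{sys.argv[1]}.pkl",'wb'))
print(s['time'],st(s['tool_pos']).round(2),np.mean(F,0).round(2),np.std(F,0).round(2),np.mean(T,0).round(3))
crop(load('top'+sys.argv[1]),170,180,230,220,12,f'pics/t{sys.argv[1]}.png',2)
crop(load('scene'+sys.argv[1]),390,150,470,200,9,f'pics/s{sys.argv[1]}.png',1.5)
E
for k in 8a; do python3 -m jog '[[0,0.4,0,0,5],[0,0.8,0,0,5],[0,1.2,0,0,5],[0,1.6,0,0,5],[0,2,0,0,5],[0,2.4,0,0,5],[0,2.8,0,0,5],[0,3.2,0,0,5],[-0.2,3.6,0,0,5],[-0.2,4,0,0,5]]'; python3 feel.py 8; done
```

```text
time: 17.35
tool_pos: [0.5634, 0.1491, 0.0638]
tcp_rot: [-1.249, 1.145, -1.15]
wrist_force: [1.3, -9.3, 5.9]
width: 0.155
17.75 [-96.92   0.65] [ 0.76 -9.77  6.55] [0.39 0.56 0.57] [-1.359 -0.067 -0.01 ]
```

```bash
sleep 1
```

```text
(no output)
```

View pics/t8.png

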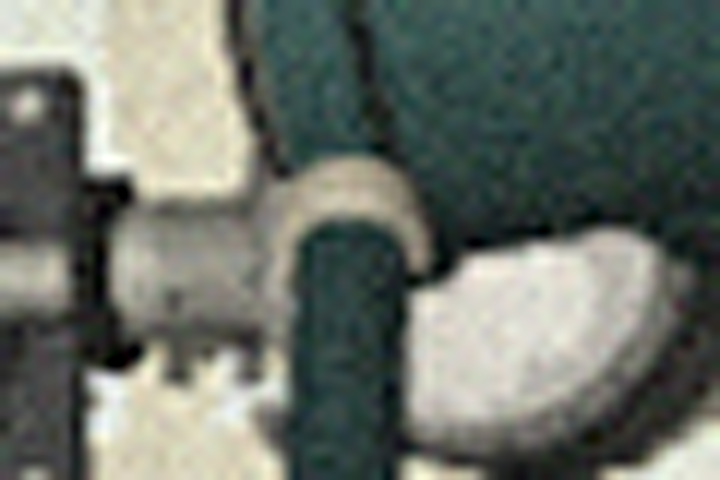

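View pics/s8.png

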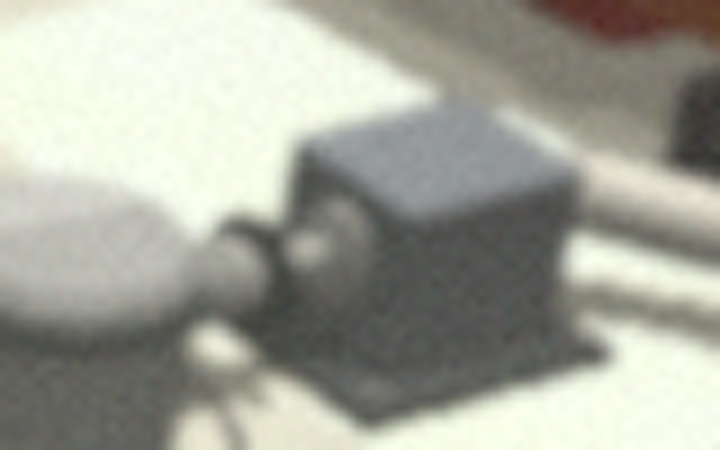

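View pics/s5b.png

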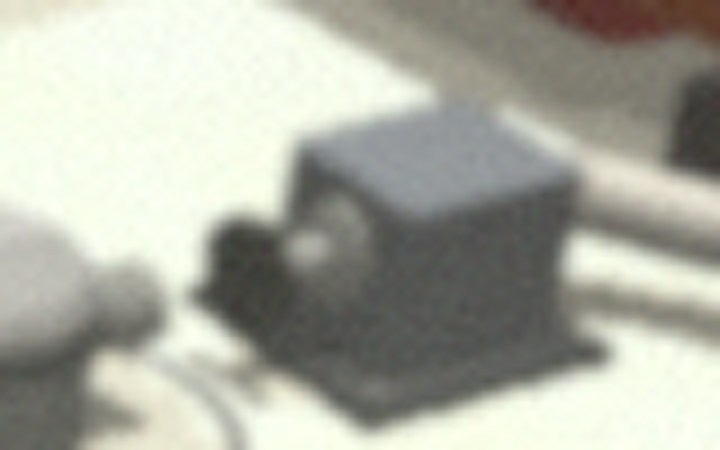

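```bash
python3 - <<'E'
from h import *
c=load('top8');a=A
def pj(x,y,z):
    X=[ST[0]+(x*np.cos(a)-y*np.sin(a))/1000,ST[1]+(x*np.sin(a)+y*np.cos(a))/1000,z/1000]
    u=w2px(c,X);return ((u-[170,180]+.5)*12-.5).round(0)
print('stub top x=86',pj(86,1,61),'88',pj(88,1,61),'84',pj(84,1,61))
for x in (80,84,88,92): print(x,'disc side -y',pj(x,-22,45),'top',pj(x,1,68),'+y',pj(x,24,45))
# difference of disc profile between pictures
for n in ['top0','top5','top6','top7','top8']:
    g=load(n)['pixels'].astype(float).mean(2)
    print(n);print(g[193:214:1,176:184].round(0).astype(int)[[2,3,4,15,16,17]])
E
```

```text
stub top x=86 [122. 267.] 88 [113. 268.] 84 [131. 267.]
80 disc side -y [164. 173.] top [140. 262.] +y [171. 374.]
84 disc side -y [147. 175.] top [122. 263.] +y [154. 375.]
88 disc side -y [129. 176.] top [104. 264.] +y [136. 376.]
92 disc side -y [112. 177.] top [ 86. 266.] +y [118. 378.]
top0
[[ 22  22  17   4  15  76 109 102]
 [ 19  17  18  14  11  49  93  87]
 [ 21  19  15   6   8  32  94  79]
 [ 27  20  16  20  10   0  70  80]
 [ 26  14  14  14  13   6  78  86]
 [ 28  21  25  11  16  64 100  77]]
top5
[[ 24  19   8  16  18  87 119 118]
 [ 19  11  18  10   7  63 103 102]
 [ 28  20  10   2   9  34 101  91]
 [ 31  17  17  23  13   4  83  89]
 [ 28  13  23  19  12   3  90  98]
 [ 25  28  25   7  18  70 113  83]]
top6
[[ 24  24  12  12  13  94 122 116]
 [ 23   7  13  14   9  57 101  97]
 [ 17  18  17  10   6  29 101  94]
 [ 30  21  25  11  18  10  80  93]
 [ 26  12  18  11  13   1  93  90]
 [ 23  29  24   3  21  69 110  93]]
top7
[[ 17  12   9  15  17  90 119 114]
 [ 21  21  15  13   5  63  91  78]
 [ 18  15  17  20   8  45  60  56]
 [ 33  16  12  19   9   9  44  55]
 [ 24   4  10  15   9   3  80  80]
 [ 26  31  30   4  17  72 110  85]]
top8
[[ 21   8  16   9  13  82 108 106]
 [ 23  22  15  16   1  55  82  78]
 [ 21  27   3  13  38  54  58  43]
 [ 26  16  17  10  25  23  51  53]
 [ 20   8  16   3   3   5  76  77]
 [ 26  34  24   0  15  66 108  81]]
```

```bash
python3 -m jog '[[0,0.4,0,0,5],[0,0.8,0,0,5],[0,1.2,0,0,5],[0,1.6,0,0,5],[0,2,0,0,5],[0,2.4,0,0,5],[0,2.8,0,0,5],[0,3.2,0,0,5],[-0.3,3.6,0,0,5],[-0.3,4,0,0,5]]'; python3 feel.py 9
python3 - <<'E'
from h import *
for n in ['top8','top9']:
    g=load(n)['pixels'].astype(float).mean(2)
    print(n);print(g[193:214:1,176:184].round(0).astype(int)[[2,3,4,15,16,17]])
E
```

```text
time: 19.0
tool_pos: [0.5631, 0.1526, 0.0638]
tcp_rot: [-1.25, 1.145, -1.151]
wrist_force: [0.7, -11.9, 5.7]
width: 0.15
19.4 [-93.48   0.58] [  0.92 -11.57   6.41] [0.51 0.46 0.27] [-1.655 -0.112  0.013]
top8
[[ 21   8  16   9  13  82 108 106]
 [ 23  22  15  16   1  55  82  78]
 [ 21  27   3  13  38  54  58  43]
 [ 26  16  17  10  25  23  51  53]
 [ 20   8  16   3   3   5  76  77]
 [ 26  34  24   0  15  66 108  81]]
top9
[[ 17  15   9  53  99 111 111 108]
 [ 14  10   5  13  73  85  74  66]
 [ 24   5  24  38  62  61  45  43]
 [ 12  13   8  20  26  35  35  40]
 [ 16  17   9   4  41  86  69  44]
 [ 12  10  10  19  76 111  80  47]]
```

```bash
python3 -m jog '[[0,0.4,0,0,5],[0,0.8,0,0,5],[0,1.2,0,0,5],[0,1.6,0,0,5],[0,2,0,0,5],[0,2.4,0,0,5],[0,2.8,0,0,5],[0,3.2,0,0,5],[-0.3,3.6,0,0,5],[-0.3,3.8,0,0,5]]'; python3 feel.py 10
python3 - <<'E'
from h import *
for n in ['top9','top10']:
    g=load(n)['pixels'].astype(float).mean(2)
    print(n);print(g[193:214:1,176:184].round(0).astype(int)[[2,3,4,15,16,17]])
E
```

```text
time: 20.65
tool_pos: [0.5629, 0.1558, 0.0638]
tcp_rot: [-1.251, 1.144, -1.151]
wrist_force: [0.5, -14.7, 7.1]
width: 0.148
21.05 [-90.28   0.57] [  1.2  -13.61   6.79] [0.48 0.57 0.44] [-2.008 -0.148  0.008]
top9
[[ 17  15   9  53  99 111 111 108]
 [ 14  10   5  13  73  85  74  66]
 [ 24   5  24  38  62  61  45  43]
 [ 12  13   8  20  26  35  35  40]
 [ 16  17   9   4  41  86  69  44]
 [ 12  10  10  19  76 111  80  47]]
top10
[[ 11  20  56  97 105 111 108 103]
 [ 11   6  15  75  98  83  66  75]
 [ 10  19  34  54  66  58  40  42]
 [ 17   6  21  23  45  37  34  35]
 [  4  10  10  38  91  77  47  44]
 [ 16   1  18  80  90  59  53  48]]
```

View pics/t10.png

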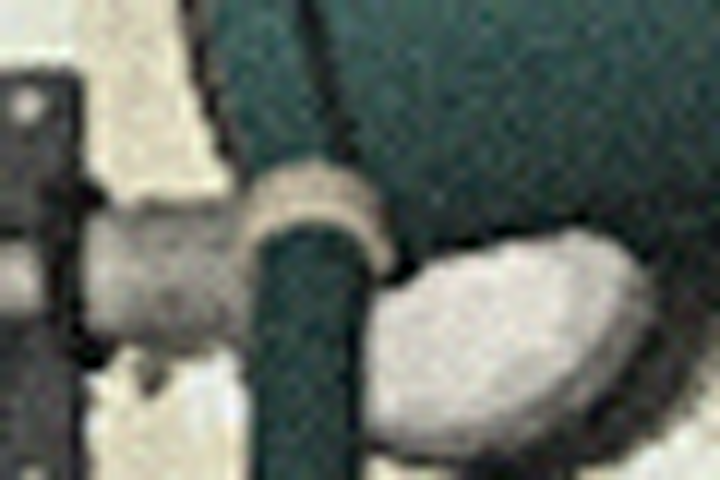

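View pics/s10.png

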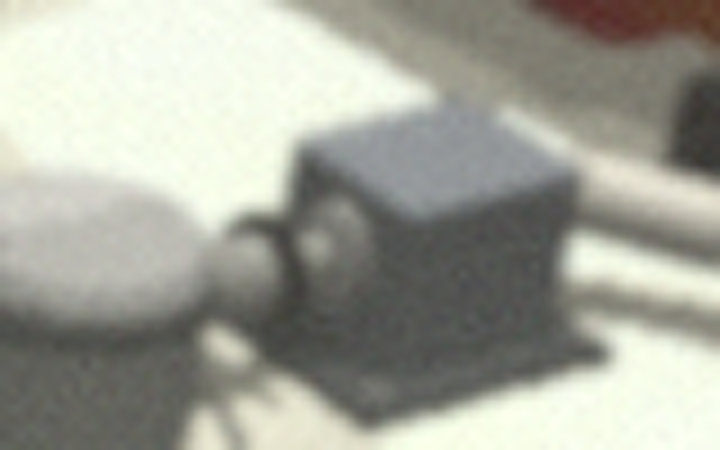

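```bash
python3 -m jog '[[0,-0.3,0,0,5],[0,-0.3,0,0,5],[0,-0.3,0,0,18],[0,-0.3,0,0,22],[0,-0.3,0,0,28],[0,-0.3,0,0,34],[0,-0.3,0,0,40],[0,-0.3,0,0,40],[0,-0.3,0,0,40],[0,-0.3,0,0,40]]' 20; python3 feel.py 11
python3 - <<'E'
from h import *
from workcell import bot
for n in ['top10','top11']:
    g=load(n)['pixels'].astype(float).mean(2)
    print(n);print(g[193:214:1,176:184].round(0).astype(int)[[2,3,4,15,16,17]])
c=bot.read_camera('wrist');cv2.imwrite('pics/w11.png',c['pixels'][:,:,::-1])
E
```

```text
time: 22.3
tool_pos: [0.5621, 0.1587, 0.0634]
tcp_rot: [-1.247, 1.148, -1.148]
wrist_force: [0.1, 0.3, 0.3]
width: 0.47
22.7 [-87.38   1.08] [ 0.02 -0.17  0.09] [0.37 0.48 0.68] [ 0.016  0.01  -0.005]
top10
[[ 11  20  56  97 105 111 108 103]
 [ 11   6  15  75  98  83  66  75]
 [ 10  19  34  54  66  58  40  42]
 [ 17   6  21  23  45  37  34  35]
 [  4  10  10  38  91  77  47  44]
 [ 16   1  18  80  90  59  53  48]]
top11
[[ 15  16  53  95 107 110 106 101]
 [ 14   9  15  74 103  83  63  71]
 [ 11  21  36  51  66  49  39  42]
 [ 11  13  22  28  39  42  38  36]
 [ 13   7   7  46  86  71  45  47]
 [ 13   0  18  79  83  59  50  52]]
```

View pics/w11.png

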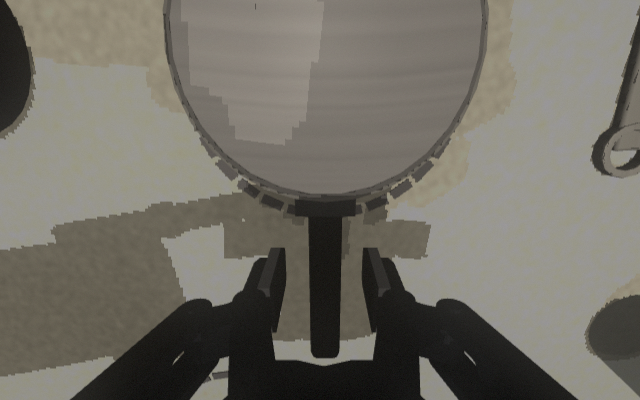

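```bash
python3 -m jog '[[0,0,8,0,40],[0,0,20,0,40],[0,0,40,0,40],[0,0,65,0,40],[0,0,95,0,40],[0,0,130,0,40],[0,-40,160,0,40],[0,-95,170,0,40],[0,-150,170,0,40],[0,-200,170,0,40]]'
python3 -m jog '[[0,-40,0,0,40],[0,-80,0,0,40],[0,-80,0,0,40],[0,-80,0,0,40],[0,-80,0,0,40],[0,-80,0,0,40],[0,-80,0,0,40],[0,-80,0,0,40],[0,-80,0,0,40],[0,-80,0,0,40]]'
python3 feel.py 12; python3 - <<'E'
from h import *
c=load('top12');crop(c,120,130,320,280,4,'pics/t12b.png')
crop(c,0,0,640,400,1,'pics/t12f.png')
d=np.abs(c['pixels'].astype(float).mean(2)-load('top0')['pixels'].astype(float).mean(2))
for n,(u,v) in dict(jar=(268,120),wrench=(200,145),tape=(210,277),driver=(380,280),bottle=(488,198),can=(434,220)).items(): print(n,d[v-25:v+25,u-35:u+35].mean().round(1))
E
```

```text
time: 24.0
tool_pos: [0.5624, -0.0431, 0.2359]
tcp_rot: [-1.246, 1.145, -1.15]
wrist_force: [0.1, -0.5, 0.5]
width: 0.463
time: 25.25
tool_pos: [0.5621, -0.1213, 0.2333]
tcp_rot: [-1.247, 1.148, -1.148]
wrist_force: [0.5, 0.0, 0.4]
width: 0.472
25.65 [-366.33   25.66] [-0.06  0.03 -0.13] [0.34 0.41 0.52] [-0.008 -0.009  0.003]
jar 14.2
wrench 14.2
tape 10.2
driver 29.6
bottle 12.9
can 12.8
```

View pics/t12b.png

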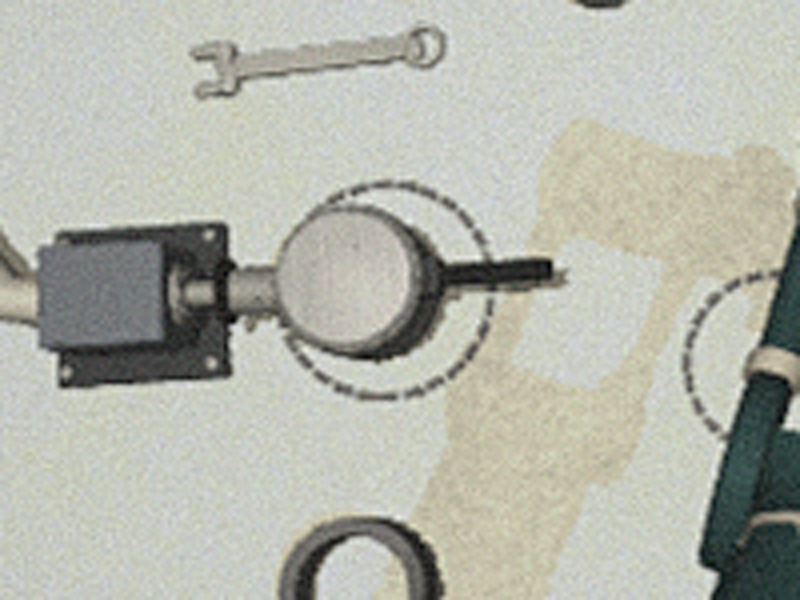

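View pics/t12f.png

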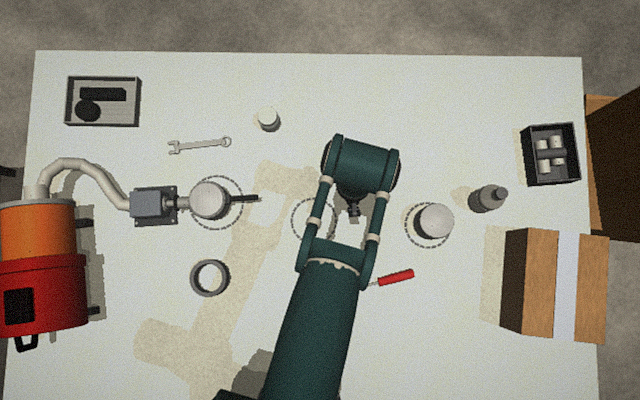

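View pics/s12.png

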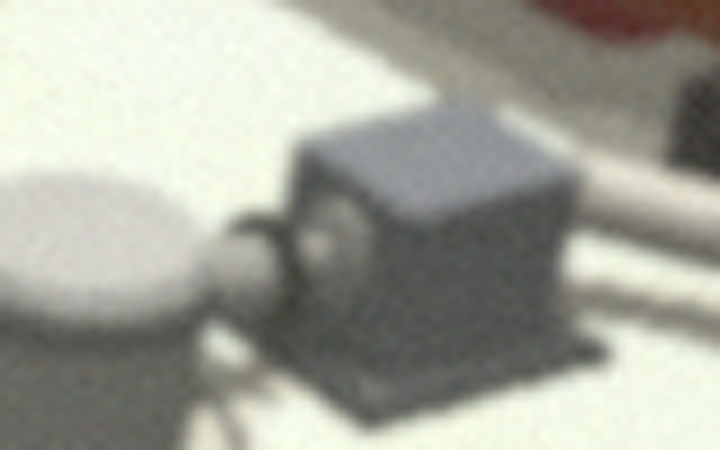

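```bash
python3 - <<'E'
from h import *
c=load('top12');s=lambda x,y:((x+.5)/4-.5+120,(y+.5)/4-.5+130)
for n,x,y,z in [('tip',552,270,.066),('hbase',445,275,.066),('stub near face',235,291,.045),('lidL',276,282,.082),('lidR',416,282,.082),('lidT',346,206,.084),('lidB',350,354,.084)]:
    print(n,st(px2w(c,*s(x,y),z)).round(1))
g=c['pixels'].astype(float).mean(2);print(g[193:214:1,176:184].round(0).astype(int)[[2,3,4,15,16,17]])
E
```

```text
tip [-125.3    3.6]
hbase [-53.3   2. ]
stub near face [94.1  0.1]
lidL [56.3  0.9]
lidR [-36.7   7.4]
lidT [  7.3 -46.5]
lidB [ 8.6 52.5]
[[ 15  26  61 108 118 120 119 117]
 [ 20  15  14  78 108  90  75  82]
 [ 20  20  41  60  73  58  47  56]
 [ 25  20  26  38  49  53  46  49]
 [ 15  14   7  46  96  86  58  63]
 [ 15  12  19  83 101  75  70  63]]
```

```bash
python3 -c "
from workcell import bot
print(bot.read_state()['time'],bot.finish_job())"
```

```text
the job is handed in; nothing more can be done
25.65 None
```

The canister is docked: I slid it on the bench by its handle, turned it about 99° clockwise, and left it standing with the coupling face pressed on the stub. I handed the job in at 25.65 s; the hand-in reports no verdict, so these are my own last checks.

- **Contact and press:** The face was touched at about 88 mm from the ring's centre. From there the force rose 3.8 N by the wrist sensor, which means about 7.7 mm of give. The tool's travel and the pictures gave about 6.5 mm. Either is close to half the travel.
- **After release:** The wrist force dropped to zero. The face and stub had not shifted in the pictures after release and after the arm withdrew.
- **Canister pose:** Measured from the top camera, the centre is about 9 mm past the ring's centre and about 2–3 mm off the coupling's axis. The stub end is at 94 mm and within 1 mm of the axis, and the heading is about 0.02 rad off. The lid and handle gave centre offsets that differed by a couple of millimetres, which is within the calibration error.
- **Tilt and height:** I checked these only by eye; the canister looked upright and the tool's height stayed constant throughout the slide.
- **Bystanders:** They appear in their starting places in the last top picture. The arm partly hid the screwdriver, so I saw only its handle. A simple picture comparison told nothing reliable because the lighting had changed.

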